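# Close down the actuator test bench

### The job

Close down the test bench: first swing the tester's red power lever fully over to off, before any probe is pulled. Then pull out every test probe and lower it, without dropping it, foot first into the deep cup so that it rests on the cup's floor and leans against the rim on the side with the orange tab. Also stand all the battery packs upright on the charging shelf in one neat row centred on its black line, square to the shelf, narrow (44 mm) sides along the line, less than a finger's width (about 1 cm) apart, and leave the mug, tape and screwdriver where they are.

Things in the scene. Friction and masses are not known exactly. Their poses are not given: they have to be found in the camera images.
- power (a joint): Power lever of the tester: a 60 mm red toggle lever on a small block on the tester's top, at x = 0, y = +90 mm in the tester's frame. 0 = on (leaning about 0.5 rad to the tester's -x side), 1.0 = fully off (leaning about 0.5 rad to its +x side); it swings in the tester's x-z plane with little resistance and stays where it is left. A hard stop ends its travel at 1.0. It starts near 0.
- power_tip (a point): Free end of the red power lever.
- tester: Grey tester, a fixed box 180 (x) x 280 (y) x 130 (z) mm, origin at the centre of its underside. Three upright sockets of 11 mm bore and 115 mm depth in its top at x = -35 mm, y = -105, -35 and +35 mm; a black printer 20 mm high on its top at x = +58, y = -60 mm (50 x 100 mm). The blue screen is on its +x face.
- cup: Dark steel cup, fixed to the bench: round, straight-walled, outer diameter 108 mm, inner diameter 100 mm, 125 mm high, inner floor 5 mm above the bench. Origin at the centre of its underside, z up. Its +x axis points to the orange tab on the outside of the rim (36 mm wide, flush with the rim, 14 mm thick); an orange stripe marks the same side on the inside wall.
- shelf: Low charging shelf, a fixed aluminium slab 120 (x) x 300 (y) x 20 (z) mm, origin at the centre of its underside; a thin black line runs on its top along its y axis at x = 0. A green block 18 mm high adjoins its +y end.
- probe1_handle (a point): Centre of the handle of the red test probe. A probe is a straight rigid rod 200 mm long, about 70 g: a steel shaft 8 mm thick and 110 mm long below, a round red handle 14 mm thick and 90 mm long above; the centre of the handle is 155 mm from the foot and 45 mm from the top. Its z axis points along the rod from foot to top. At the start it hangs upright by the handle's shoulder in a tester socket, the shaft inside, the handle above the tester's top. May be absent (None).
- probe1_foot (a point): Foot (tip of the steel shaft) of the red probe. May be absent.
- probe1_top (a point): Top end of the handle of the red probe. May be absent.
- probe2_handle (a point): Centre of the handle of the blue test probe. A probe is a straight rigid rod 200 mm long, about 70 g: a steel shaft 8 mm thick and 110 mm long below, a round blue handle 14 mm thick and 90 mm long above; the centre of the handle is 155 mm from the foot and 45 mm from the top. Its z axis points along the rod from foot to top. At the start it hangs upright by the handle's shoulder in a tester socket, the shaft inside, the handle above the tester's top. May be absent (None).
- probe2_foot (a point): Foot (tip of the steel shaft) of the blue probe. May be absent.
- probe2_top (a point): Top end of the handle of the blue probe. May be absent.
- probe3_handle (a point): Centre of the handle of the yellow test probe. A probe is a straight rigid rod 200 mm long, about 70 g: a steel shaft 8 mm thick and 110 mm long below, a round yellow handle 14 mm thick and 90 mm long above; the centre of the handle is 155 mm from the foot and 45 mm from the top. Its z axis points along the rod from foot to top. At the start it hangs upright by the handle's shoulder in a tester socket, the shaft inside, the handle above the tester's top. May be absent (None).
- probe3_foot (a point): Foot (tip of the steel shaft) of the yellow probe. May be absent.
- probe3_top (a point): Top end of the handle of the yellow probe. May be absent.
- pack1_center (a point): Centre of a black and green battery pack, a block 56 (x) x 44 (y) x 60 (z) mm, 200 to 420 g, standing upright on the bench (centre 30 mm up). A green stripe between two brass contacts on its top runs along its x axis. May be absent (None).
- pack2_center (a point): Centre of a black and green battery pack, a block 56 (x) x 44 (y) x 60 (z) mm, 200 to 420 g, standing upright on the bench (centre 30 mm up). A green stripe between two brass contacts on its top runs along its x axis. May be absent (None).
- pack3_center (a point): Centre of a black and green battery pack, a block 56 (x) x 44 (y) x 60 (z) mm, 200 to 420 g, standing upright on the bench (centre 30 mm up). A green stripe between two brass contacts on its top runs along its x axis. May be absent (None).
- pack4_center (a point): Centre of a black and green battery pack, a block 56 (x) x 44 (y) x 60 (z) mm, 200 to 420 g, standing upright on the bench (centre 30 mm up). A green stripe between two brass contacts on its top runs along its x axis. May be absent (None).
- mug_rim (a point): Centre of the mouth of a blue mug, 80 mm wide, 90 mm high; a bystander.
- tape: Roll of yellow tape lying flat, 90 mm wide, 25 mm high, origin under its centre; a bystander.
- driver_grip (a point): Handle of an orange screwdriver lying on the bench; a bystander.
Not all that is in view belongs to the job. Leave any purple look-alike of the part that bears pack2_center alone.

How it is judged (in metres and radians):
On the way:
1. power lever off while every probe is still in its socket (value of joint power above 0.8 rad and distance of each of probe1_handle, probe2_handle, probe3_handle from where it was at the start of the episode below 0.025 m), for 0.2 s.
At the end, for the whole second after the job is handed in: Lever over 0.8. Probes: foot under 40 mm up in the cup, top on the tab side (cup frame x > 40, |y| < 55, z > 140 mm), at rest. Packs: upright on the shelf, within 13 mm of the line, 0.15 rad square, centres under 57 mm from a neighbour, row under 166 mm between end centres (value of joint power above 0.8 rad and horizontal distance between each of probe1_foot, probe2_foot, probe3_foot and cup below 0.051 m and z of each of probe1_foot, probe2_foot, probe3_foot in the frame of cup below 0.04 m and x of each of probe1_top, probe2_top, probe3_top in the frame of cup above 0.04 m and y of probe1_top in the frame of cup between -0.055 and 0.055 m and z of each of probe1_top, probe2_top, probe3_top in the frame of cup above 0.14 m and angular speed of each of probe1, probe2, probe3 below 0.1 rad/s and y of probe2_top in the frame of cup between -0.055 and 0.055 m and y of probe3_top in the frame of cup between -0.055 and 0.055 m and x of pack1_center in the frame of shelf between -0.013 and 0.013 m and y of pack1_center in the frame of shelf between -0.13 and 0.13 m and z of pack1_center in the frame of shelf between 0.044 and 0.056 m and angle between the x axis of each of pack1_center, pack2_center, pack3_center, pack4_center and the x axis of shelf, either way round below 0.15 rad and angle between each of pack1_center, pack2_center, pack3_center, pack4_center's own z axis and vertical below 0.1 rad and linear speed of each of pack1, pack2, pack3, pack4 below 0.02 m/s and (distance between pack1_center and pack2_center below 0.057 m or distance between pack1_center and pack3_center below 0.057 m or distance between pack1_center and pack4_center below 0.057 m) and distance between pack1_center and pack2_center below 0.166 m and distance between each of pack1_center, pack2_center and pack3_center below 0.166 m and distance between each of pack1_center, pack2_center, pack3_center and pack4_center below 0.166 m and x of pack2_center in the frame of shelf between -0.013 and 0.013 m and y of pack2_center in the frame of shelf between -0.13 and 0.13 m and z of pack2_center in the frame of shelf between 0.044 and 0.056 m and (distance between pack2_center and pack1_center below 0.057 m or distance between pack2_center and pack3_center below 0.057 m or distance between pack2_center and pack4_center below 0.057 m) and x of pack3_center in the frame of shelf between -0.013 and 0.013 m and y of pack3_center in the frame of shelf between -0.13 and 0.13 m and z of pack3_center in the frame of shelf between 0.044 and 0.056 m and (distance between pack3_center and pack1_center below 0.057 m or distance between pack3_center and pack2_center below 0.057 m or distance between pack3_center and pack4_center below 0.057 m) and x of pack4_center in the frame of shelf between -0.013 and 0.013 m and y of pack4_center in the frame of shelf between -0.13 and 0.13 m and z of pack4_center in the frame of shelf between 0.044 and 0.056 m and (distance between pack4_center and pack1_center below 0.057 m or distance between pack4_center and pack2_center below 0.057 m or distance between pack4_center and pack3_center below 0.057 m)); the robot touches nothing.
It fails at once if mug, tape or screwdriver pushed more than 4 cm (distance of any of mug_rim, tape, driver_grip from where it was at the start of the episode above 0.04 m).
It fails at once if a probe dropped into the cup (over 0.8 m/s inside it) ((horizontal distance between probe1_foot and cup below 0.051 m and z of probe1_foot in the frame of cup below 0.11 m and linear speed of probe1 above 0.8 m/s) or (horizontal distance between probe2_foot and cup below 0.051 m and z of probe2_foot in the frame of cup below 0.11 m and linear speed of probe2 above 0.8 m/s) or (horizontal distance between probe3_foot and cup below 0.051 m and z of probe3_foot in the frame of cup below 0.11 m and linear speed of probe3 above 0.8 m/s)).
Of probe1, probe2, probe3 only 2 to 3 are there at a start; the rules pass over those that are not, and their reading is None.
Of pack1, pack2, pack3, pack4 only 3 to 4 are there at a start; the rules pass over those that are not, and their reading is None.
At some moment in a run one of pack1, pack2, pack3, pack4 may be knocked a few centimetres aside while the robot is not near it.
It also fails if it takes over 210 s, if anything falls off the work surface, if the arm or the gripper's body presses on something with over 40 N, if the wrist force passes 120 N, or if a joint passes its speed limit or range.

### The arm

A 6-joint arm with a two-finger parallel gripper is mounted at the origin on the work surface. World frame = base frame: x ahead of the robot, y to its left, z up, the work surface at z = 0. Lengths are in mm, angles in rad, forces in N, time in s.
With the tool pointing down it reaches from about 350 to 975 mm from the base axis. Payload 7.1 kg.
Tool frame: the origin (TCP) lies on the front face of the gripper's body, between the roots of the fingers; the fingertips stand 80 mm ahead of it and the grasp point (between the pads) lies 61 mm ahead of it (env.tips_ahead is the distance from the TCP to the fingertips, in mm); z points along the fingers, y is the line along which they close (so a half turn about z gives the same grasp; the last joint's range is limited). The gripper opens to 88 mm and grips with 3 to 60 N. Pads are 20 mm wide; open, the fingers measure 115 mm over their backs; the gripper's body (75 mm by 178 mm) begins 61 mm behind the grasp point.
Start: joints at [1.099, 0.423, 1.63, -0, 1.089, -0.019], TCP at [273.396, 562.014, 302.675] pointing down, gripper open.
Joint ranges: [-3, 3], [-0.9, 2.11], [0.09, 2.58], [-1.31, 4.45], [0.11, 2.69], [-2.54, 2.54]. Speed limits (rad/s): [2.39, 2.39, 3.01, 3.14, 3.14, 3.14].

### API

Orientations are given as a unit quaternion [x, y, z, w].
In Python, from station import env, set_gripper, viewer, workorder gives the robot as it stands. Calls block until the motion is done:
- env.reach(position, orientation): joint-space move of the TCP to a pose.
- env.move_l(position, rot=None, rate=150, f_stop=None): straight line of the TCP; rot=None keeps the orientation; rate is the mean speed in mm/s. With f_stop (N) it stops when the force on the tool has changed by that much, and returns True; else False.
- env.move_joints(angles): joint-space move.
- set_gripper(opening): finger opening in mm; the grip force is fixed at half the most; returns when the fingers have stopped.
- env.hold(seconds).
- env.ik(position, orientation): joint angles nearest the present ones, or None.
- env.read_state(): the state.
- viewer.camera(name): name is "side" or "top"; returns the picture (384x512x3 uint8, blue, green, red); there is no depth.
- viewer.camera_params(name): a dict with "fx", "fy", "cx", "cy" (pixels), "pose" (4x4, takes a point from camera to world coordinates). Camera axes: x right, y up, looking along -z (the intrinsics and any distortion apply to the point x, -y, -z); pixel columns grow to the right and rows downward; lengths in mm; the calibration is good to about 2 mm. A picture is of the moment at which its call begins. camera_params takes no time and is no camera call.
A pose or a line that the arm cannot do raises env.IKError and nothing moves.
- workorder.sign_off(): hands the job in; it is judged then, once.
The state is a dict: "time_s": time; "qpos": joint angles; "dq": joint speeds; "tau": joint torques, N m; "tool_pos": TCP position; "orientation": TCP orientation; "force": force on the tool from outside, world axes, zero at the start; "wrist_torque": the same for the moment, N m; "width": finger opening in mm; "grip_force": force on a finger pad.
Only numpy, scipy, OpenCV 4.12 (cv2) and the standard library are available. Lean on these libraries where they do the work, as an engineer would, in place of code of your own. Each camera call takes 0.05 s, during which the arm holds its last target. There are 200 camera calls.

## Working session

There is one attempt and no reset: what is moved stays moved. The work goes in short steps, each a Python script; the robot and the scene stay as the last script left them, time stands still between calls to the robot, and variables do not carry over. Pictures are saved under pics/ and viewed, at most 14 in all, crops included, and the job is handed in when it is done.

```bash
ls; mkdir -p pics
python3 - <<'E'
from station import env, viewer
import cv2
for n in("top","side"):
    cv2.imwrite(f"pics/{n}0.png",viewer.camera(n)); p=viewer.camera_params(n); print(n,p)
print(env.read_state())
E
```

```text
pics
top {'fx': 366.41088448219006, 'fy': 366.41088448219006, 'cx': 254.67438854578666, 'cy': 184.23212832811276, 'pose': array([[ 1.53523643e-02,  9.82702514e-01, -1.84553714e-01,
         3.02040431e+02],
       [-9.99868860e-01,  1.60398666e-02,  2.23277140e-03,
        -2.19412450e+01],
       [ 5.15436701e-03,  1.84495233e-01,  9.82819893e-01,
         1.40764378e+03],
       [ 0.00000000e+00,  0.00000000e+00,  0.00000000e+00,
         1.00000000e+00]])}
side {'fx': 484.8529393647705, 'fy': 484.8529393647705, 'cx': 260.5813320100646, 'cy': 195.73728934020787, 'pose': array([[-9.77584060e-01,  1.29701256e-01, -1.65852315e-01,
         3.22656636e+02],
       [-2.09500455e-01, -5.20839844e-01,  8.27547833e-01,
         1.15731394e+03],
       [ 2.09514998e-02,  8.43743706e-01,  5.36337202e-01,
         9.13962594e+02],
       [ 0.00000000e+00,  0.00000000e+00,  0.00000000e+00,
         1.00000000e+00]])}
{'time_s': 0.1, 'qpos': array([ 1.09902668e+00,  4.23755940e-01,  1.63059368e+00,  3.69716761e-05,
        1.08857634e+00, -1.90110669e-02]), 'dq': array([-0.00067937, -0.00163422, -0.00064444, -0.00040372,  0.00182528,
        0.00157021]), 'tau': array([-6.35998076e-04, -5.45613384e+01, -2.74324661e+01,  6.44940860e-02,
        1.88200513e-02, -1.98418604e-05]), 'tool_pos': array([273.20864028, 561.70062633, 301.99246129]), 'orientation': array([ 2.24458986e-01,  9.74483309e-01, -6.42705769e-04, -1.77835354e-04]), 'force': array([ 0.12531784,  0.50274338, -0.85570687]), 'wrist_torque': array([-0.00860059,  0.03457358,  0.06280136]), 'grip_force': 0.0, 'width': 87.71988386927349}
```

View pics/top0.png

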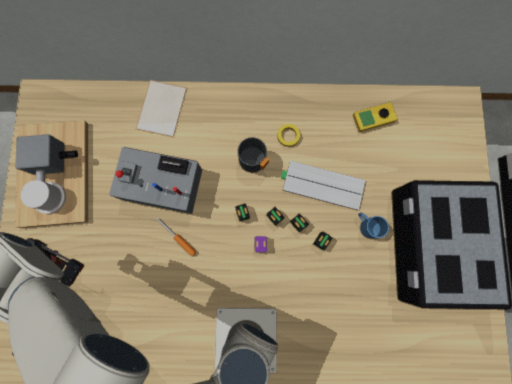

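View pics/side0.png

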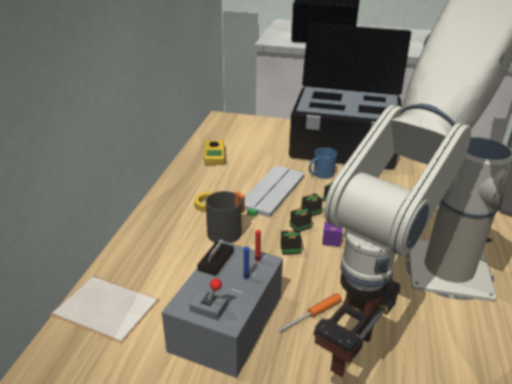

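The top view shows the tester at (155,180) with its lever at (120,174), blue probe at (156,187) and red at (177,191). The cup is at (252,155) with its tab towards (265,163), and the shelf runs from (285,178) to (365,195). There are four packs at (243,212), (276,216), (300,223) and (322,241), plus the purple decoy at (261,244). The third probe is absent. Next I'll zoom in on the packs, cup and shelf.

```bash
cat > h.py <<'E'
import numpy as np, cv2
from station import env, set_gripper, viewer, workorder
from scipy.spatial.transform import Rotation as R
def ray(n,uv):
    p=viewer.camera_params(n); P=p["pose"]
    d=np.array([(uv[0]-p["cx"])/p["fx"],-(uv[1]-p["cy"])/p["fy"],-1.])
    return P[:3,3],P[:3,:3]@d
def onz(n,uv,z):
    o,d=ray(n,uv); return o+d*(z-o[2])/d[2]
def tri(a,b):
    (o1,d1),(o2,d2)=ray("top",a),ray("side",b)
    s=np.linalg.lstsq(np.c_[d1,-d2],o2-o1,rcond=None)[0]
    p,q=o1+d1*s[0],o2+d2*s[1]; return (p+q)/2,np.linalg.norm(p-q)
def proj(n,X):
    p=viewer.camera_params(n); P=p["pose"]; c=P[:3,:3].T@(np.asarray(X,float)-P[:3,3])
    return np.array([p["cx"]+p["fx"]*c[0]/-c[2],p["cy"]-p["fy"]*c[1]/-c[2]])
def mask(img,lo,hi):
    return cv2.inRange(cv2.cvtColor(img,cv2.COLOR_BGR2HSV),np.array(lo),np.array(hi))
def blobs(m,amin=6):
    n,l,s,c=cv2.connectedComponentsWithStats(m)
    return [(c[i].round(1),s[i].tolist(),i) for i in range(1,n) if s[i,4]>=amin],l
def down(yaw):  # finger closing line (tool y) at angle yaw in world
    x=np.array([np.sin(yaw),-np.cos(yaw),0]);y=np.array([np.cos(yaw),np.sin(yaw),0])
    z=np.array([0,0,-1.]); x=np.cross(y,z)
    return R.from_matrix(np.c_[x,y,z]).as_quat()
E
python3 - <<'E'
from h import *
t=cv2.imread("pics/top0.png");s=cv2.imread("pics/side0.png")
cv2.imwrite("pics/c1.png",cv2.resize(t[130:260,225:385],None,fx=5,fy=4.6,interpolation=cv2.INTER_CUBIC) if 0 else cv2.resize(t[140:260,225:385],None,fx=5,fy=5,interpolation=cv2.INTER_CUBIC))
for nm,lo,hi in(("red1",(0,150,60),(5,255,255)),("red2",(174,150,60),(180,255,255)),("orange",(6,170,60),(14,255,255)),("blue",(100,120,50),(125,255,255)),("green",(45,100,50),(85,255,255)),("purple",(130,80,40),(165,255,255))):
  for n,im in(("top",t),("side",s)):
    print(nm,n,[(b[0].tolist(),b[1]) for b in blobs(mask(im,lo,hi),5)[0]])
E
```

```text
red1 top [([118.9, 173.3], [116, 171, 7, 6, 35]), ([175.9, 189.5], [173, 187, 7, 6, 22])]
red1 side [([257.5, 243.4], [256, 230, 4, 28, 105]), ([215.4, 284.0], [211, 279, 10, 11, 86])]
red2 top []
red2 side []
orange top [([263.5, 164.6], [260, 160, 9, 9, 24]), ([184.6, 244.7], [174, 235, 22, 20, 146])]
orange side [([240.0, 194.9], [237, 193, 6, 5, 12]), ([236.5, 200.2], [236, 197, 2, 7, 13]), ([325.0, 304.3], [310, 295, 31, 21, 248])]
blue top [([155.8, 185.9], [152, 183, 9, 7, 28]), ([374.6, 225.6], [362, 217, 26, 20, 234])]
blue side [([245.7, 260.9], [244, 248, 5, 27, 98])]
green top [([366.9, 117.3], [360, 111, 13, 14, 69]), ([283.8, 174.2], [282, 171, 5, 8, 29]), ([242.0, 211.4], [239, 206, 7, 12, 40]), ([275.5, 215.1], [271, 210, 10, 11, 42]), ([299.5, 221.9], [295, 217, 10, 11, 43]), ([323.8, 240.0], [320, 235, 9, 12, 45])]
green side [([213.7, 152.6], [208, 151, 13, 4, 35]), ([311.7, 197.5], [307, 196, 10, 4, 21]), ([252.0, 211.4], [249, 209, 8, 6, 38]), ([301.2, 211.2], [296, 209, 11, 5, 26]), ([315.7, 211.7], [314, 211, 5, 3, 7]), ([303.5, 226.8], [299, 225, 10, 4, 15]), ([290.2, 233.8], [284, 233, 14, 3, 33]), ([291.7, 250.3], [283, 249, 18, 4, 50])]
purple top [([260.4, 244.1], [255, 237, 12, 15, 148])]
purple side [([332.0, 234.6], [324, 222, 18, 24, 325])]
```

View pics/c1.png

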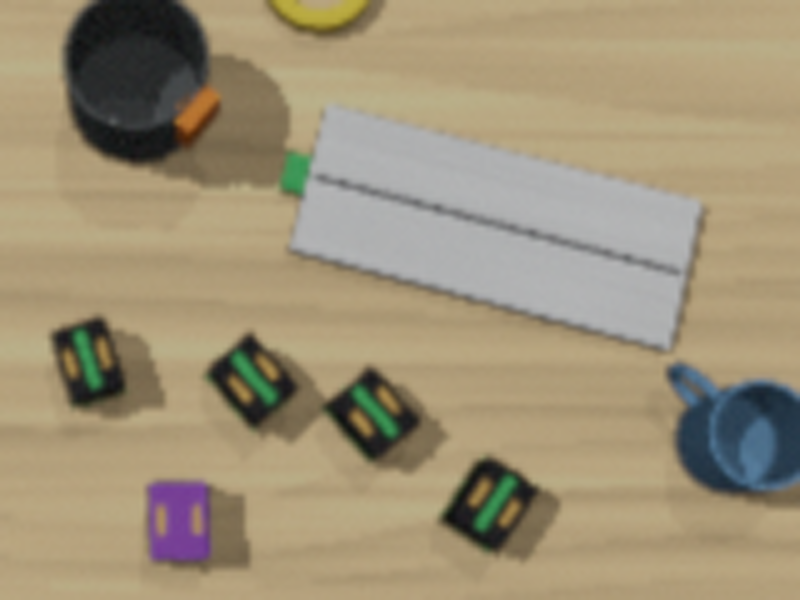

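The crop gives the shelf line from crop pixel (315,178) to (680,271), four packs with clear green stripes, and the tab at (199,116). The cup and tester still need a closer look, and I'll compute positions alongside.

Run:
```python
from h import *
t=cv2.imread("pics/top0.png");s=cv2.imread("pics/side0.png")
a=cv2.resize(t[125:215,105:275],None,fx=4.7,fy=4.7,interpolation=cv2.INTER_CUBIC)[:, :800]
cv2.imwrite("pics/c2.png",a)
b=lambda u,v:(225+u/5-.4,140+v/5-.4)
L=[onz("top",b(*p),20) for p in((315,178),(680,271))]
C=[onz("top",b(*p),20) for p in((325,103),(705,205),(672,350),(290,248))]
print("line",L); print("corners",np.round(C,1), np.mean(C,0)); d=L[0]-L[1]; print("yaw y axis",np.arctan2(d[1],d[0]),np.linalg.norm(d),[np.linalg.norm(C[i]-C[i-1]) for i in range(4)])
bl,l=blobs(mask(t,(45,100,50),(85,255,255)),15)
for c,st,i in bl[2:]:
    v,u=np.nonzero(l==i); w=np.array([onz("top",p,60)[:2] for p in zip(u,v)])
    e=np.linalg.svd(w-w.mean(0),full_matrices=False)[2][0]; print("pack",w.mean(0).round(1),np.arctan2(e[1],e[0]).round(3),e)
print("red",tri((175.9,189.5),(257.5,243.4)),"blue",tri((155.8,185.9),(245.7,260.9)),"ball",tri((118.9,173.3),(215.4,284)))
print("tab",onz("top",(264.8,163.2),125)); print("purple",onz("top",(260.4,244.1),50))
print("drv",onz("top",(184.6,244.7),12),"mug",onz("top",(377,226),90),"tape",onz("top",(289,135),25))
```

```text
line [array([ 600.28202517, -152.0553087 ,   20.        ]), array([ 531.86966787, -432.40766084,   20.        ])]
corners [[ 660.3 -159.9   20. ]
 [ 583.9 -453.7   20. ]
 [ 470.8 -424.    20. ]
 [ 544.9 -132.8   20. ]] [ 564.97071249 -292.60327405   20.        ]
yaw y axis 1.3314511561942914 288.57874484778154 [np.float64(118.49836637214857), np.float64(303.55980069861397), np.float64(116.96379603088462), np.float64(300.5203201454136)]
pack [452.6  20. ] -2.792 [-0.93935624 -0.34294292]
pack [ 440.6 -103.5] -2.427 [-0.755328   -0.65534694]
pack [ 417.2 -191.9] -2.431 [-0.75802511 -0.65222537]
pack [ 352.5 -279.9] 2.543 [-0.82607948  0.56355362]
red (array([510.20879501, 242.02811738, 182.36274531]), np.float64(1.2012816906030845)) blue (array([522.373577 , 311.2627117, 181.2137604]), np.float64(2.5321240406013077)) ball (array([558.83970322, 430.0536324 , 208.17677234]), np.float64(3.5186585596203805))
tab [620.54224165 -60.13081982 125.        ]
purple [334.51750952 -49.38900286  50.        ]
drv [328.7969703  234.46925415  12.        ] mug [ 404.14976158 -466.18148067   90.        ] tape [ 761.25885244 -157.30504082   25.        ]
```

View pics/c2.png

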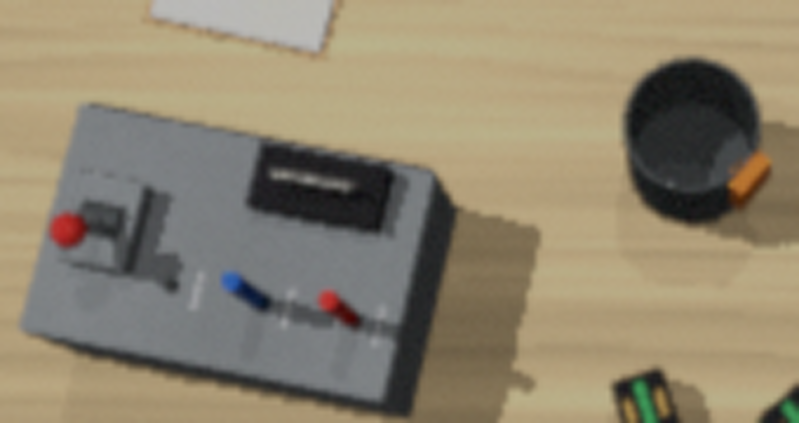

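Red and blue sit 70 mm apart at tester y = -105 and -35, so the y = +35 socket is empty. The crop shows the cup's rim centred at (691,125) with the tab at (750,178). I'll cross-check the tester and cup poses, then go to the lever.

```bash
cat >> h.py <<'E'
def go(p,yaws,line=False,rate=150,**k):
    "pointing-down move with whichever half turn keeps the joints nearest"
    q0=env.read_state()["qpos"]; best=None
    for y in yaws:
        q=down(y); j=env.ik(p,q)
        if j is not None and (best is None or np.abs(j-q0).max()<best[0]): best=(np.abs(j-q0).max(),q)
    if best is None: raise RuntimeError("no ik")
    return env.move_l(p,best[1],rate,**k) if line else env.reach(p,best[1])
def both(y): return (y,y+np.pi)
E
python3 - <<'E'
from h import *
b=lambda u,v:(105+u/4.7-.4,125+v/4.7-.4)
C=np.array([onz("top",b(*p),130) for p in((85,103),(435,170),(385,402),(22,328))])
m=C.mean(0)[:2]; d=(C[0]+C[3]-C[1]-C[2])[:2]; d/=np.linalg.norm(d); a=np.arctan2(d[1],d[0])-np.pi/2
print("tester",m,a,[np.linalg.norm(C[i]-C[i-1]).round() for i in range(4)])
Rm=np.array([[np.cos(a),-np.sin(a)],[np.sin(a),np.cos(a)]])
for q in((-35,-105),(-35,-35),(-29,90)): print(q,m+Rm@q)
cup=onz("top",b(691,125),125); tab=onz("top",b(750,176),125); print("cup",cup,[onz("top",b(*p),125).round() for p in((624,125),(759,125),(691,58),(691,192))],np.arctan2(*(tab-cup)[[1,0]]),np.linalg.norm(tab-cup))
print("cup side check",proj("side",cup),proj("side",cup+[-54,0,0]))
set_gripper(0)
a=-0.175; x=np.array([np.cos(a),np.sin(a)])
p=np.array([558.8,430])-x*45
go([*p,300],both(a+np.pi/2)); print(env.read_state()["tool_pos"],env.read_state()["time_s"],env.read_state()["width"])
E
```

```text
tester [560.01636982 333.85794733] -0.18098065984657308 [np.float64(179.0), np.float64(275.0), np.float64(181.0), np.float64(279.0)]
(-35, -105) [506.68860014 236.87264442]
(-35, -35) [519.28820137 305.7293801 ]
(-29, 90) [547.68949518 427.60787086]
cup [664.47866141 -11.92570545 125.        ] [array([664.,  40., 125.]), array([665., -64., 125.]), array([718., -11., 125.]), array([611., -13., 125.])] -2.2838149173700115 60.692602261541694
cup side check [225.16359127 199.87783644] [242.73618608 202.26432108]
[513.82261794 438.27685973 299.9328541 ] 2.4917 0.8027649436333428
```

Run:
```python
from h import *
a=-0.178; x=np.array([np.cos(a),np.sin(a),0])
T=env.read_state()["tool_pos"].copy(); T[2]=270
env.move_l(T); hit=env.move_l(T+x*100,rate=60,f_stop=12)
s=env.read_state(); print(hit,(s["tool_pos"]-T)@x,s["force"])
env.move_l(s["tool_pos"]-x*5); env.move_l(s["tool_pos"]-x*5+[0,0,60])
go([430,330,400],both(a+np.pi/2))
for n in("top","side"): cv2.imwrite(f"pics/{n}1.png",viewer.camera(n))
t,u=cv2.imread("pics/top1.png"),cv2.imread("pics/side1.png")
f=lambda i:cv2.resize(i,(400,400))
cv2.imwrite("pics/c3.png",np.hstack([f(t[140:220,100:200]),f(u[210:310,170:290])]))
print(s["time_s"])
```

```text
True 72.74468782191686 [-4.02211188  0.69809007  3.50964919]
3.9917
```

View pics/c3.png

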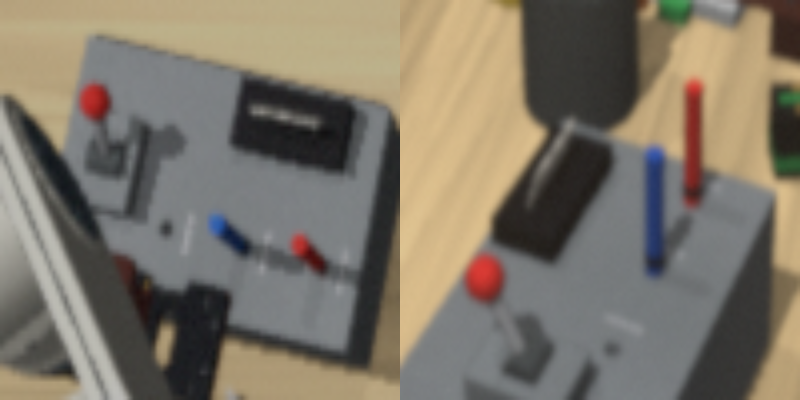

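The lever now leans to +x, with its ball at (95,100) in the top crop, so it is at its stop, and both probes are still seated. I'll refine the probe positions from their tops and bases, then pull red and place it.

Run:
```python
from h import *
print("blue",onz("top",(154,184.4),219),tri((154,184.4),(246.6,248.8)),onz("side",(246.6,277.5),130))
print("red",onz("top",(175,188.6),219),tri((175,188.6),(258.6,231.6)),onz("side",(257.6,260),130))
# IK check of the tilted placing poses
cup=np.array([664.5,-11.9,0]);ta=-2.284;ex=np.array([np.cos(ta),np.sin(ta),0]);ey=np.array([-ex[1],ex[0],0])
for th in(.45,.52,.6):
  ax=np.sin(th)*ex+np.array([0,0,np.cos(th)])
  z=-ax; c=np.cos(th)*ex-np.array([0,0,np.sin(th)])
  for y in(c,-c):
    q=R.from_matrix(np.c_[np.cross(y,z),y,z]).as_quat()
    for lift in(0,170):
      p=cup-30*ex+[0,0,5]+ax*(178+61+lift); j=env.ik(p,q); print(th,lift,p.round(),None if j is None else j.round(2))
```

```text
blue [519.26593314 307.1020175  219.        ] (array([521.19648075, 308.3544891 , 214.99758195]), np.float64(2.3649387391200904)) [521.37557333 310.50506707 130.        ]
red [506.34834899 237.20052912 219.        ] (array([508.27167551, 238.11502879, 215.40179763]), np.float64(2.577054639433995)) [509.69708358 241.62500952 130.        ]
0.45 0 [616. -68. 220.] [-0.28  0.48  1.82  0.63  0.73  1.56]
0.45 170 [ 568. -124.  373.] [-0.4   0.24  1.77  0.5   1.04  1.64]
0.45 0 [616. -68. 220.] [-0.28  0.48  1.82  0.63  0.73 -1.59]
0.45 170 [ 568. -124.  373.] [-0.4   0.24  1.77  0.5   1.04 -1.5 ]
0.52 0 [606. -79. 212.] [-0.32  0.49  1.86  0.76  0.73  1.4 ]
0.52 170 [ 551. -143.  360.] [-0.47  0.25  1.82  0.6   1.03  1.51]
0.52 0 [606. -79. 212.] [-0.32  0.49  1.86  0.76  0.73 -1.74]
0.52 170 [ 551. -143.  360.] [-0.47  0.25  1.82  0.6   1.03 -1.63]
0.6 0 [596. -91. 202.] [-0.38  0.51  1.89  0.91  0.74  1.22]
0.6 170 [ 533. -164.  343.] [-0.55  0.27  1.86  0.71  1.03  1.35]
0.6 0 [596. -91. 202.] [-0.38  0.51  1.89  0.91  0.74 -1.93]
0.6 170 [ 533. -164.  343.] [-0.55  0.27  1.86  0.71  1.03 -1.79]
```

```bash
cat > probe.py <<'E'
import sys
from h import *
px,py,yoff=map(float,sys.argv[1:4])
cup=np.array([664.5,-11.9,0]);ta=-2.284;th=.52;G=182
ex=np.array([np.cos(ta),np.sin(ta),0]);ey=np.array([-ex[1],ex[0],0])
ax=np.sin(th)*ex+np.array([0,0,np.cos(th)]);c=np.cos(th)*ex-np.array([0,0,np.sin(th)])
set_gripper(44)
yw=both(ta) ; go([px,py,400],yw); go([px,py,20+G+61],yw,True,rate=120)
set_gripper(0); s=env.read_state(); print("width",s["width"],s["grip_force"])
env.move_l([px,py,500],rate=150)
print("held width",env.read_state()["width"])
q0=env.read_state()["qpos"]; f=cup-30*ex+yoff*ey+[0,0,5]; P=lambda l:f+ax*(G+61+l)
Q=[R.from_matrix(np.c_[np.cross(y,-ax),y,-ax]).as_quat() for y in(c,-c)]
q=min(Q,key=lambda q:np.abs(env.ik(P(170),q)-q0).max())
env.reach(P(170),q); env.hold(.3)
for n in("top","side"): cv2.imwrite(f"pics/{n}_{sys.argv[4]}.png",viewer.camera(n))
print(env.move_l(P(10),rate=80,f_stop=15))
print(env.move_l(P(-8),rate=20,f_stop=5)); s=env.read_state(); print("lift",(s["tool_pos"]-P(0))@ax,s["force"])
if len(sys.argv)>5:
    sys.exit()
set_gripper(24); env.hold(.4); env.move_l(env.read_state()["tool_pos"]+ax*110,rate=100); env.move_l(env.read_state()["tool_pos"]+[0,0,60])
go([480,200,450],yw)
for n in("top","side"): cv2.imwrite(f"pics/{n}_{sys.argv[4]}b.png",viewer.camera(n))
t,u=[cv2.imread(f"pics/{n}_{sys.argv[4]}b.png") for n in("top","side")]
g=lambda i:cv2.resize(i,(400,400),interpolation=cv2.INTER_CUBIC)
cv2.imwrite(f"pics/c_{sys.argv[4]}.png",np.hstack([g(t[120:200,215:295]),g(u[150:250,180:280])])); print(s["time_s"])
E
python3 probe.py 507.7 238.8 -11 red
```

```text
width 13.474353702700864 29.924906194210052
held width 13.516264225268811
True
True
lift 29.69693864380233 [0.35101584 0.44787196 3.24609861]
14.4
```

View pics/c_red.png

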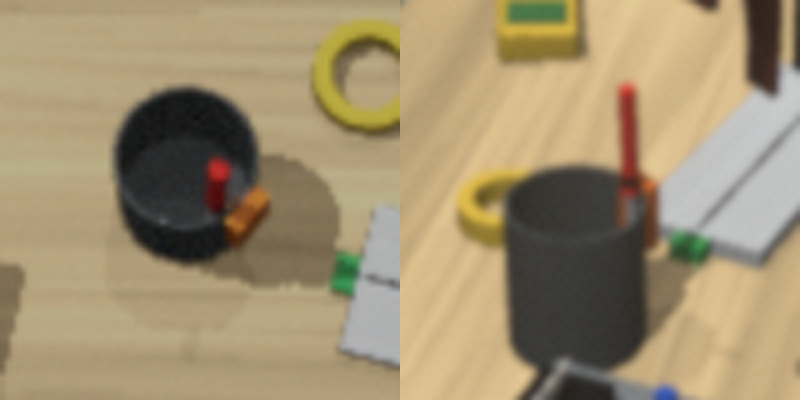

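Run:
```python
from h import *
cup=np.array([664.5,-11.9,0]);ta=-2.284
ex=np.array([np.cos(ta),np.sin(ta),0]);ey=np.array([-ex[1],ex[0],0])
def pr(nm,X): d=X-cup; print(nm,(d@ex).round(1),(d@ey).round(1),d[2].round(1))
X,g=tri((258.6,152.6),(236.8,171.9)); pr("top",X); print(g)
X,g=tri((215+216/5-.4,120+205/5-.4),(180+229/4-.4,150+178/4-.4)); pr("low handle",X); print(g)
# held picture: handle visible portion
t,u=cv2.imread("pics/top_red.png"),cv2.imread("pics/side_red.png")
g=lambda i:cv2.resize(i,(400,400),interpolation=cv2.INTER_CUBIC)
a=proj("top",cup+[0,0,150]).astype(int);b=proj("side",cup+[0,0,150]).astype(int)
cv2.imwrite("pics/c4.png",np.hstack([g(t[a[1]-40:a[1]+40,a[0]-30:a[0]+50]),g(u[b[1]-50:b[1]+50,b[0]-40:b[0]+60])])); print(a,b)
```

```text
top 37.8 -6.4 211.8
0.970704251825126
low handle 39.1 -10.9 135.6
7.105431385263887
[251 149] [225 192]
```

View pics/c4.png

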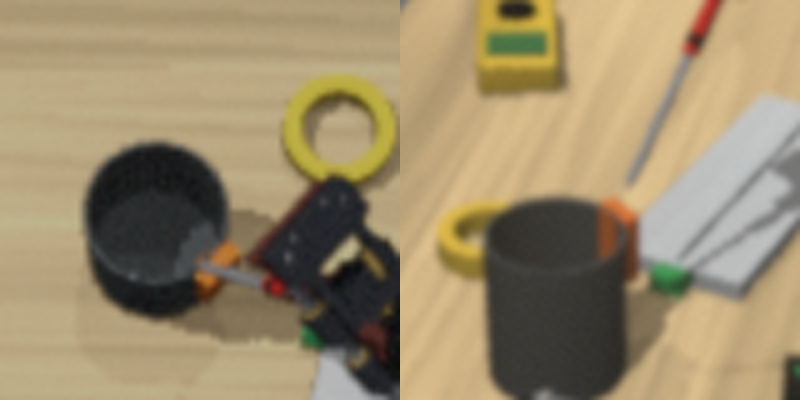

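Red was held fine (foot at crop (195,262) top, (230,183) side), but its shoulder caught the rim. It now stands almost upright at the tab-side wall. I'll measure the held foot's error against the plan, then regrip and redo it.

Run:
```python
from h import *
cup=np.array([664.5,-11.9,0]);ta=-2.284;th=.52
ex=np.array([np.cos(ta),np.sin(ta),0]);ey=np.array([-ex[1],ex[0],0])
ax=np.sin(th)*ex+np.array([0,0,np.cos(th)])
fr=lambda X:np.round([(X-cup)@ex,(X-cup)@ey,X[2]],1)
X,g=tri((221+195/5-.4,109+262/5-.4),(185+230/4-.4,142+183/4-.4)); print("foot meas",fr(X),g,"plan",fr(cup-30*ex-11*ey+[0,0,5]+ax*170))
X,g=tri((221+272/5-.4,109+287/5-.4),(185+286/4-.4,142+55/4-.4)); print("shoulder meas",fr(X),g,"plan",fr(cup-30*ex-11*ey+[0,0,5]+ax*280))
print("rim in side view: centre proj",proj("side",cup+[0,0,125]),"left/right/near",[proj("side",cup+[0,0,125]+54*np.array(v)).round(1) for v in([1,0,0],[-1,0,0],[0,1,0],[0,-1,0])])
print("tab proj", proj("side",cup+61*ex+[0,0,118]))
u=cv2.imread("pics/side_redb.png"); b=[b[:2] for b in blobs(mask(u,(6,150,60),(14,255,255)),4)[0]];print(b)
```

```text
foot meas [ 51.1 -14.9 158.4] 0.2818625135285545 plan [ 54.5 -11.  152.5]
shoulder meas [110.4  -8.7 244.3] 6.991421513115741 plan [109.1 -11.  248. ]
rim in side view: centre proj [225.15436571 199.88144487] left/right/near [array([207.8, 197.5]), array([242.7, 202.3]), array([220.1, 209.7]), array([229.9, 190.6])]
tab proj [241.86840129 195.54973787]
[(array([235. , 175.5]), [235, 174, 1, 4, 4]), (array([240.9, 196.2]), [239, 194, 5, 6, 18]), (array([325.1, 304.2]), [309, 294, 32, 22, 284])]
```

```bash
python3 - <<'E'
s=open("probe.py").read()
s=s.replace("th=.52;G=182","G=182\nfz=float(sys.argv[5]) if len(sys.argv)>5 else 20.")
i=s.index("ax=np.sin"); j=s.index("set_gripper(44)"); s=s[:i]+s[j:]
s=s.replace("20+G+61","fz+G+61").replace("[px,py,500]","[px,py,fz+480]")
i=s.index("f=cup-30"); j=s.index("set_gripper(24)")
s=s[:i]+'''f=cup-32*ex+yoff*ey+[0,0,5]
def pose(th,l,sg):
    ax=np.sin(th)*ex+np.array([0,0,np.cos(th)]);y=sg*(np.cos(th)*ex-np.array([0,0,np.sin(th)]))
    return f+ax*(G+61+l),R.from_matrix(np.c_[np.cross(y,-ax),y,-ax]).as_quat()
sg=min((1,-1),key=lambda g:np.abs(env.ik(*pose(.4,180,g))-q0).max())
env.reach(*pose(.4,180,sg)); env.hold(.3)
for n in("top","side"): cv2.imwrite(f"pics/{n}_{sys.argv[4]}.png",viewer.camera(n))
ax=R.from_quat(pose(.4,0,sg)[1]).apply([0,0,-1])
lift=lambda:((env.read_state()["tool_pos"]-pose(.4,0,sg)[0])@ax).round(1)
if env.move_l(pose(.4,12,sg)[0],rate=70,f_stop=20): print("CAUGHT",lift()); sys.exit()
print("floor",env.move_l(pose(.4,-8,sg)[0],rate=20,f_stop=5),lift()); l=lift()+1
print("lean",env.move_l(*pose(.52,l,sg),rate=30,f_stop=8)); s=env.read_state(); print(s["force"])
ax=R.from_quat(s["orientation"]).apply([0,0,-1]); print("tilt",np.arccos(ax[2]))
'''+s[j:]
open("probe.py","w").write(s)
E
python3 - <<'E'
from h import *
cup=np.array([664.5,-11.9,0]);ta=-2.284
ex=np.array([np.cos(ta),np.sin(ta),0]);ey=np.array([-ex[1],ex[0],0]); print(*(cup+38.5*ex-8*ey)[:2])
E
python3 probe.py 633.2 -35.8 -11 red2 5
```

```text
633.260833527163 -35.7823047062542
width 13.164481256638213 29.998534619808197
held width 13.384929070959851
floor False -7.9
lean True
[2.97267159 2.02122457 1.18368833]
tilt 0.5214158092478333
29.2083
```

View pics/c_red2.png

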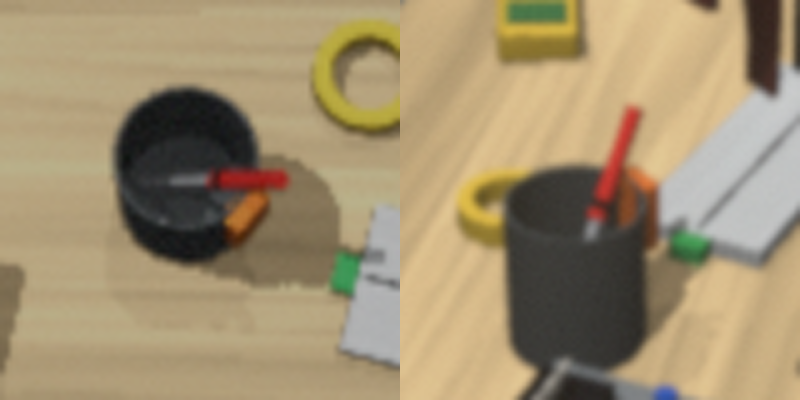

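```bash
cat > chk.py <<'E'
from h import *
cup=np.array([664.5,-11.9,0]);ta=-2.284
ex=np.array([np.cos(ta),np.sin(ta),0]);ey=np.array([-ex[1],ex[0],0])
fr=lambda X:np.round([(X-cup)@ex,(X-cup)@ey,X[2]],1)
def ct(a,b): X,g=tri((215+a[0]/5-.4,120+a[1]/5-.4),(180+(b[0]-400)/4-.4,150+b[1]/4-.4)); return fr(X),X.round(1),round(g,1)
E
python3 - <<'E'
from chk import *
print("top",ct((284,180),(634,110)),"shoulder",ct((212,180),(597,215)))
for n in("top","side"):
    im=cv2.imread(f"pics/{n}_red2.png"); bl=[(b[0].tolist(),b[1]) for b in blobs(mask(im,(0,150,60),(5,255,255)),6)[0]]; print(n,bl)
E
```

```text
top (array([ 68.6,  27.1, 167. ]), array([640.1, -81.5, 167. ]), np.float64(4.4)) shoulder (array([ 19.9,   7.2, 100.5]), array([656.9, -31.7, 100.5]), np.float64(3.8))
top [([123.1, 159.8], [120, 157, 7, 6, 32])]
side [([257.2, 130.0], [252, 118, 11, 26, 66]), ([194.8, 278.9], [190, 274, 10, 11, 84])]
```

Red now rests foot-down and leans over the tab side, with its top at cup frame (69, 27, 167), which meets the rule. Blue goes in beside it at y = -25.

```bash
python3 probe.py 520.6 308.3 -25 blue
```

```text
width 13.542224515559777 29.98065322637558
held width 13.213550596435027
floor True -0.2
lean True
[2.11988147 2.75407805 3.02803803]
tilt 0.4788843836263461
43.55
```

View pics/c_blue.png

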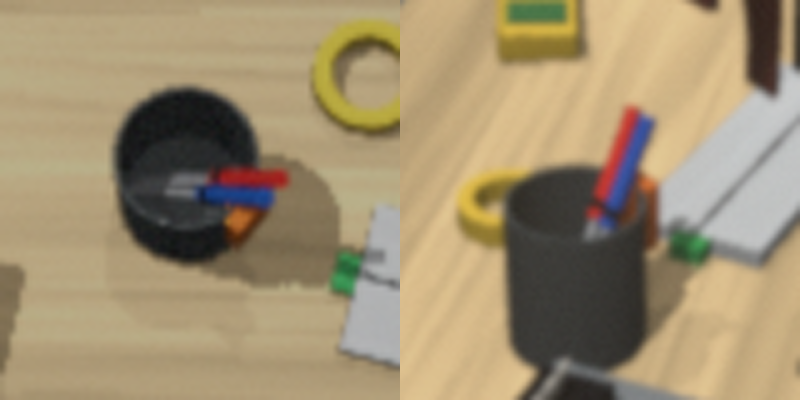

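```bash
cat > packs.py <<'E'
from h import *
def find(save=None):
    t=viewer.camera("top")
    if save: cv2.imwrite(f"pics/{save}.png",t)
    bl,l=blobs(mask(t,(45,100,50),(85,255,255)),15); out=[]
    for c,st,i in bl:
        v,u=np.nonzero(l==i); w=np.array([onz("top",p,60)[:2] for p in zip(u,v)])
        e=np.linalg.svd(w-w.mean(0),full_matrices=False)[2]; sd=(w-w.mean(0))@e.T
        a=np.arctan2(e[0,1],e[0,0]); a=(a+np.pi/2)%np.pi-np.pi/2
        out.append((w.mean(0).round(1),a.round(3),sd.std(0).round(1)))
    return out
E
python3 - <<'E'
from packs import *
for p in find("top_p0"): print(*p)
E
```

```text
[ 825.  -455.6] 0.536 [15.8 11.8]
[ 595.6 -134.5] -0.247 [8.3 4.2]
[436.4  53.9] 0.275 [12.8  3.3]
[ 440.9 -102.8] 0.708 [13.3  3.6]
[ 417.6 -192.1] 0.717 [13.2  3.2]
[ 352.4 -279.9] -0.603 [13.8  3.5]
```

Both probes lean side by side over the tab. One pack has already been knocked, now at (436,54). Next come the packs, re-measuring before each pick.

```bash
cat > place.py <<'E'
from packs import *
S=np.array([565.6,-292.4]); sa=-.246; sx=np.array([np.cos(sa),np.sin(sa)]); sy=np.array([-sx[1],sx[0]])
def wrap(a): return (a+np.pi/2)%np.pi-np.pi/2
def place(src,ang,slot):
    set_gripper(88); ang=float(ang)
    go([*src,200],both(ang)); go([*src,96],both(ang),True,rate=120)
    set_gripper(0); w=env.read_state()["width"]
    if not 50<w<62: print("bad grip",w); return False
    env.move_l([*src,220],rate=200)
    d=S+sy*slot; go([*d,220],both(sa)); env.move_l([*d,121],rate=120)
    h=env.move_l([*d,112],rate=20,f_stop=8); s=env.read_state()
    print("w",round(w,1),"down",h,s["tool_pos"].round(1),"err",(s["tool_pos"][:2]-d).round(1))
    set_gripper(84); env.move_l([*d,220],rate=200); return True
E
python3 - <<'E'
from place import *
for k,slot in enumerate((73.5,24.5)):
    c=sorted([p for p in find() if p[0][0]<480],key=lambda p:-p[0][1])[0]; print(*c,slot)
    if not place(c[0],c[1],slot): break
    go([400,150,350],both(sa))
print(env.read_state()["time_s"])
for p in find("top_p1"): print(*p,(sx@(p[0]-S)).round(1),(sy@(p[0]-S)).round(1))
E
```

```text
[435.1  53.5] 0.254 [12.7  3.3] 73.5
w 56.0 down True [ 584.  -221.4  116.2] err [ 0.5 -0.3]
[ 440.7 -103.5] 0.718 [13.8  3.4] 24.5
w 56.0 down True [ 572.1 -268.9  116.2] err [ 0.6 -0.3]
66.8417
[ 827.9 -458.5] 0.498 [15.5 10.5] 294.9 -97.2
[ 595.7 -134.3] -0.235 [8.2 4.3] -9.3 160.7
[ 584.4 -223.9] -0.25 [13.9  3.7] 1.6 71.0
[ 572.3 -274.7] -0.241 [14.   3.6] 2.2 18.8
[ 417.  -191.9] 0.714 [13.5  3.5] -168.6 61.3
[ 352.4 -279.9] -0.603 [13.8  3.5] -209.8 -39.8
```

Run:
```python
from place import *
for slot in(-26.5,-75.5):
    c=sorted([p for p in find() if p[0][0]<480],key=lambda p:-p[0][1])[0]; print(*c,slot)
    if not place(c[0],c[1],slot): break
    go([400,150,350],both(sa))
go([300,450,400],both(sa)); env.hold(.5)
print(env.read_state()["time_s"])
P=[]
for p in find("top_p2"):
    x=onz("top",proj("top",[*p[0],60]),80)[:2]-S; P.append(x); print((sx@x).round(1),(sy@x).round(1),p[1])
print([np.linalg.norm(P[i]-P[i-1]).round(1) for i in range(1,len(P))])
viewer and cv2.imwrite("pics/side_p2.png",viewer.camera("side"))
t,u=cv2.imread("pics/top_p2.png"),cv2.imread("pics/side_p2.png")
g=lambda i:cv2.resize(i,(400,400),interpolation=cv2.INTER_CUBIC)
cv2.imwrite("pics/c5.png",np.hstack([g(t[120:270,230:380]),g(u[130:290,170:330])]))
```

```text
[ 416.8 -192.5] 0.724 [13.6  3.6] -26.5
w 55.7 down True [ 559.7 -318.4  116.2] err [ 0.5 -0.3]
[ 352.2 -279.5] -0.586 [13.7  3.4] -75.5
w 55.9 down True [ 547.7 -365.9  116.1] err [ 0.5 -0.3]
89.0917
284.4 -100.2 0.156
-14.0 161.0 -0.247
-3.4 72.8 -0.247
-2.4 21.6 -0.237
-4.0 -27.5 -0.255
-2.7 -74.4 -0.243
[np.float64(396.6), np.float64(88.9), np.float64(51.2), np.float64(49.2), np.float64(46.8)]
```

View pics/c5.png

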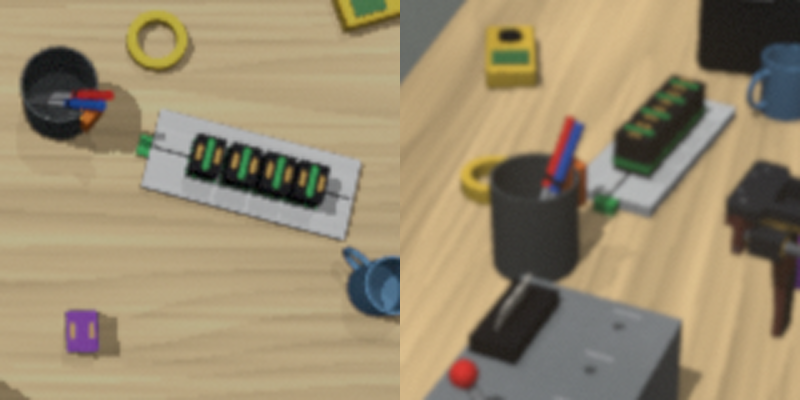

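The picture shows a neat row of four packs on the line, both probes leaning over the tab, and the lever ball unchanged in its off position. I'm handing in.

```bash
python3 -c "
from station import workorder; print(workorder.sign_off())"
```

```text
the job is handed in; nothing more can be done
None
```

The job is handed in, though the judge returned no verdict: the lever was switched off first, both probes (red and blue) lean on the tab side of the cup, and all four packs stand in a row about 3 mm off the shelf line. Red's first placing caught the cup rim and I let it go about 30 mm short of the floor, so I regripped it and placed it again.

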